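# Spark trap: shut the damper, then hold the sprung hatch just under balance

## Robot

A 7-joint arm with a two-finger parallel gripper is mounted at the origin on the work surface. World frame = base frame: x ahead of the robot, y to its left, z up, the work surface at z = 0. Lengths are in m, angles in rad, forces in N, time in s.
With the tool pointing down it reaches from about 0.35 to 0.9 m from the base axis. Payload 8.1 kg.
Tool frame: the origin (TCP) lies at the very end of the fingers, on their centre line; the grasp point (between the pads) lies 19 mm behind it (env.grip_point_offset is the distance from the TCP to the grasp point, in m); z points along the fingers, x is the direction in which the jaws open and shut, and the axes are right-handed (so a half turn about z gives the same grasp; the last joint's range is limited). The gripper opens to 92 mm and grips with 3 to 60 N. Pads are 19 mm wide; open, the fingers measure 130 mm over their backs; the gripper's body (75 mm by 190 mm) begins 47 mm behind the grasp point.
Start: joints at [1.034, 0.434, 0.025, 1.573, -0.012, 1.134, -0.075], TCP at [0.263, -0.567, 0.227] pointing down, gripper open.
Joint ranges: [-2.62, 2.62], [-0.44, 2.09], [-1.27, 1.32], [0.08, 2.57], [-1.32, 4.46], [0.12, 2], [-2.74, 2.74]. Speed limits (rad/s): [2.22, 2.22, 3.01, 3.01, 3.14, 3.14, 3.14].

## Interface

Orientations are given as a rotation vector (axis times angle).
In Python, from station import env gives the robot as it stands.
- The arm moves only by the shell command python3 -m pendant 'ROWS' [FORCE]. ROWS is text: rows parted by semicolons, each of 5 numbers parted by spaces: the shift along the tool's x, y, z in m, then the turn about the tool's z in rad, then the opening, from 0 (shut) to 1 (fully open). In form: x y z spin claw; .... A call has 1 to 8 rows; each row shifts and turns the commanded pose from where the row before left it, along the tool's axes as they then stand; what a row does not reach is not made up. A row lasts 1/8 s, in which the tool goes at most 62.5 mm and 10.7 degrees, less where a joint would pass 70% of its speed; a pose out of reach is approached as far as the arm can. A call is refused whole if a number of a shift passes 0.0625 or a number of a turn 0.188, either way. A call with a gripper value outside its range is refused whole. The fingers move at their own pace and stop on an object; FORCE is the grip in N (left out, the last holds). Time passes only in rows, so rows that do not move let the fingers close. It gives the time, the measured TCP pose, the force and the opening at its end, in the units of the state.
- env.sense(): the state, without advancing time (a new reading comes with each control period).
- env.get_image(name): name is "side" or "top"; returns a dict with "frame" (400x640x3 uint8, red, green, blue), "z_map" (400x640 float32, m along the optical axis (not along the pixel's ray), 0 where there is no reading), "camera_matrix" (3x3 intrinsics, pixels), "dist" ([k1, k2, p1, p2, k3] as OpenCV has them; the pictures are not rectified), "eye" and "attitude" of the camera in the world. Camera axes: x right, y down, z forward; pixel columns grow to the right and rows downward; lengths in m; the calibration is good to about 2 mm. A picture is of the moment at which its call begins.
- env.sign_off(): hands the job in, once; it reports no verdict.
The state is a dict: "t": time; "qpos": joint angles; "joint_velocities": joint speeds; "joint_efforts": joint torques, N m; "eef_pos": TCP position; "ee_rot": TCP orientation; "wrist_force": force on the tool from outside, world axes, zero at the start; "wrist_torque": the same for the moment, N m; "grip_width": finger opening in m.
Only numpy, scipy, OpenCV 4.12 (cv2) and the standard library are available. Lean on these libraries where they do the work, as an engineer would, in place of code of your own. Each camera call takes 0.05 s, during which the arm holds its last target.

## Task

First turn the pointer knob of the suction damper until its pointer lines up with the index rib on its plate, with the spark trap's hatch still shut. Then take the hatch by its bar handle, raise it clearly past its balance point (the long rib on the quadrant beside it), by some 8 degrees and without letting it fly open to its stop, and ease it back to about 10 degrees below the balance point (the short rib), where it would fall shut on its own. Finish while holding it still there; leave the damper on its mark and the other things on the bench where they are.

Things in the scene. Friction and masses are not known exactly. Their poses are not given: they have to be found in the camera images.
- damper_knob (a joint): Angle of the damper knob, rad; grows as it is turned clockwise seen from above; range 0 to 2.2. At 1.40 (within 0.12) the pointer lies on the index rib; it starts between 0 and 0.6. It turns with 0.04 N m of friction and stays where it is left.
- knob_grip (a point): On the knob's vertical axis, 94 mm above the bench, at the height to grip. The knob is a black upright bar 46 mm long, 13 mm thick, top 108 mm above the bench, on a 48 mm disc (top 76 mm). Grip it from above across the 13 mm. The point turns with the knob: x is level, along the bar, the way the pointer points (bright line on that half of the bar's top, small nose on the disc); z up.
- damper: The suction damper, fixed: a grey plate 130 mm square, top 62 mm above the bench, on a round duct stub; the knob stands at its middle. Origin on the bench below the knob's axis, z up; its -x axis points to the index rib.
- index_mark (a point): Centre of the index rib, a bright raised bar 26 mm long and 5 mm wide, running radially on the damper's plate, 48 mm from the knob's axis, 64 mm above the bench (top 66 mm). The thin dark ticks beside it are only a scale.
- hatch (a joint): Angle of the hatch, rad: 0 shut (level), grows as it opens, stop at 1.45. A hinge spring carries part of its weight; it balances at 0.90. Below, it falls shut (1.8 N at the handle lifts it from shut, 0.7 N holds it at 0.73); above, it springs open to the stop. Wanted: beyond 0.98 for a moment (a quarter second; never beyond 1.40), then held at about 0.73 (0.60 to 0.83).
- trap: The spark trap, fixed: a grey steel box 180 mm deep (x), 240 mm wide (y), 106 mm high, its top closed by a 6 mm steel hatch. Origin on the bench under the box's middle; x points away from the handle towards the hinge, z up. A duct stub leaves its back.
- hatch_hinge (a point): Middle of the hinge line, 112 mm above the bench, fixed to the trap at 80 mm in its +x. Its y axis runs along the hinge line, its x axis is level and points from the shut handle towards the hinge, z is up. The hatch swings up about this line; its handle rises and goes towards the hinge.
- hatch_handle (a point): Middle of the handle, a round black bar of 14 mm diameter, 142 mm long, parallel to the hinge and 220 mm from it (112 mm above the bench when shut). Arms at 65 mm either side carry it, 48 mm clear of the hatch's edge. Pinch it from above, a finger on either side, opened at most about 55 mm; it may turn in the grip as the hatch swings. The point turns with the hatch.
- balance_rib (a point): Middle of the long bright rib (43 mm, radial) on the upright quadrant of dark rod beside the trap's +y side. It lies at 0.90 rad about the hinge, where the hatch balances; the hatch's side edge is read against it.
- hold_rib (a point): Middle of the short bright rib (20 mm, radial) on the same quadrant, at 0.73 rad about the hinge: where the hatch is to be held.
- spray_can: Bystander: upright spray can, 60 mm in diameter, 130 mm high; origin at the centre of its underside.
- hammer: Bystander: hammer lying on the bench, about 300 mm long, along its x axis; origin on its underside.
- blank_tray: Bystander: open dark steel tray 130 x 100 x 40 mm with flat blade blanks in it; origin at the centre of its underside.
There are look-alikes about, which are no part of the job. Of the things that look like the damper, the smallest one is meant.

How it is judged:
On the way, in this order (a step that is already met when the one before it is completed fails the run):
1. the damper's pointer is on the index rib while the hatch is still shut (value of joint damper_knob between 1.28 and 1.52 rad and value of joint hatch below 0.1 rad), for 0.3 s.
2. the hatch has been raised past its balance point (value of joint hatch above 0.98 rad), for 0.2 s.
At the end, for the whole second after the job is handed in: The hatch is held still (under 0.05 rad/s) by the gripper's fingers (contact over 0.1 N) at 0.60 to 0.83 rad, just below its balance point of 0.90, and the damper knob is at 1.40 +- 0.12 rad (value of joint damper_knob between 1.28 and 1.52 rad and value of joint hatch between 0.6 and 0.83 rad and velocity of joint hatch between -0.05 and 0.05 rad/s and contact force between the fingers and hatch above 0.1 N); the arm keeps its last pose, push and grip.
It fails at once if the hatch flies open towards its stop (beyond 1.40 rad) (value of joint hatch above 1.4 rad).
It fails at once if a bystander object is moved by more than 30 mm (distance of any of spray_can, hammer, blank_tray from where it was at the start of the episode above 0.03 m).
It also fails if it takes over 54 s, if anything falls off the work surface, if the arm or the gripper's body presses on something with over 40 N, if the wrist force passes 120 N, or if a joint passes its speed limit or range.

## Working session

There is one attempt and no reset: what is moved stays moved. The work goes in short steps, Python scripts to look and compute and a shell command to move; the robot and the scene stay as the last step left them, time stands still between calls to the robot, and variables do not carry over. Pictures are saved under pics/ and viewed, and the job is handed in when it is done.

```bash
ls; mkdir -p pics; python3 - <<'E'
from station import env
import cv2,numpy as np
s=env.sense()
for k,v in s.items(): print(k,np.round(v,3))
print(env.grip_point_offset)
for n in ("side","top"):
    d=env.get_image(n); np.savez(f"pics/{n}0.npz",**d)
    cv2.imwrite(f"pics/{n}0.png",d["frame"][:,:,::-1])
    print(n,d["camera_matrix"],d["dist"],d["eye"],d["attitude"])
E
```

```text
pics
t 0.0
qpos [ 1.034  0.435  0.025  1.574 -0.012  1.134 -0.075]
joint_velocities [-0.002 -0.001  0.002  0.001 -0.001 -0.003 -0.001]
joint_efforts [ 0.0000e+00 -6.6784e+01  9.8400e-01 -3.1445e+01 -6.1000e-02  4.3000e-02
  0.0000e+00]
eef_pos [ 0.262 -0.567  0.226]
ee_rot [-2.647e+00  1.691e+00  2.000e-03]
wrist_force [-0.112  0.253  0.221]
wrist_torque [0.009 0.02  0.027]
grip_width 0.092
0.0188
side [[435.7524705    0.         325.22261644]
 [  0.         435.7524705  192.10947276]
 [  0.           0.           1.        ]] [-0.11996879  0.          0.          0.          0.        ] [0.35258221 0.84571901 0.99999325] [-0.16629697  2.85075462 -1.15159563]
top [[390.73613345   0.         325.1590416 ]
 [  0.         390.73613345 192.61498514]
 [  0.           0.           1.        ]] [-0.08546233  0.          0.          0.          0.        ] [0.19728935 0.02263284 1.46967314] [-2.12634199  2.10486175 -0.22277037]
```

View pics/top0.png

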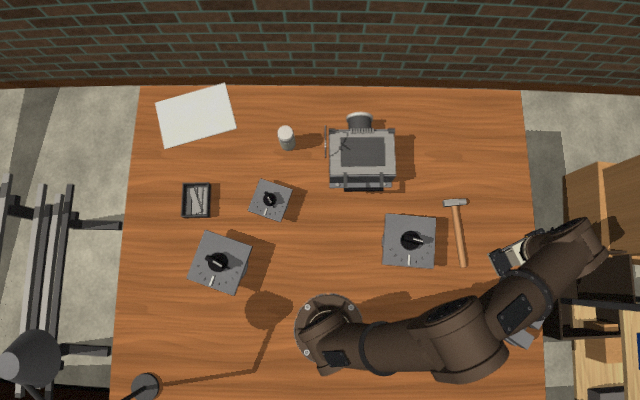

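View pics/side0.png

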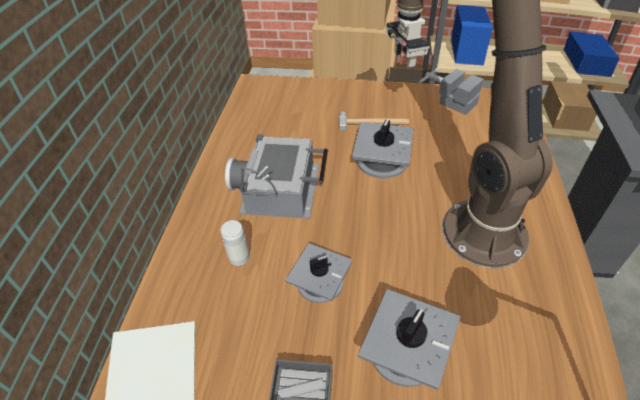

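Top view: there are three damper look-alikes, at (270,199), (218,262) and (410,240). The one at (270,199) looks smallest (side view (320,270)). I'll confirm it by size and an enlarged crop.

```bash
cat > h.py <<'E'
import numpy as np,cv2
from scipy.spatial.transform import Rotation as R
def load(n): return dict(np.load(f"pics/{n}.npz"))
def ray(d,uv):
    uv=np.asarray(uv,float).reshape(-1,1,2)
    p=cv2.undistortPoints(uv,d["camera_matrix"],d["dist"]).reshape(-1,2)
    v=np.c_[p,np.ones(len(p))]@R.from_rotvec(d["attitude"]).as_matrix().T
    return d["eye"],v
def onz(d,uv,z):
    e,v=ray(d,uv); return e+v*((z-e[2])/v[:,2])[:,None]
def cloud(d):
    H,W=d["z_map"].shape
    u,v=np.meshgrid(np.arange(W),np.arange(H))
    e,r=ray(d,np.c_[u.ravel(),v.ravel()])
    P=e+r*d["z_map"].reshape(-1,1); P[d["z_map"].ravel()==0]=np.nan
    return P.reshape(H,W,3)
def proj(d,P):
    Rm=R.from_rotvec(d["attitude"]).as_matrix().T
    return cv2.projectPoints(np.asarray(P,float).reshape(-1,1,3),cv2.Rodrigues(Rm)[0],-Rm@d["eye"],d["camera_matrix"],d["dist"])[0].reshape(-1,2)
E
python3 - <<'E'
from h import *
t=load("top0"); C=cloud(t); s=load("side0"); 
for c in [(270,199),(218,262),(410,240)]:
    u,v=c; w=45
    P=C[v-w:v+w,u-w:u+w]; m=((P[...,2]>.045)&(P[...,2]<.085)).astype(np.uint8)
    cs,_=cv2.findContours(m,cv2.RETR_EXTERNAL,cv2.CHAIN_APPROX_NONE)
    k=max(cs,key=cv2.contourArea).reshape(-1,2)+[u-w,v-w]
    Q=onz(t,k,.062)[:,:2].astype(np.float32)
    print(c,cv2.minAreaRect(Q*1000), np.nanpercentile(P[...,2],99))
a=t["frame"][160:240,225:315,::-1]; b=s["frame"][235:310,275:365,::-1]
a=cv2.resize(a,(400,356),interpolation=cv2.INTER_CUBIC); b=cv2.resize(b,(400,356),interpolation=cv2.INTER_CUBIC)
cv2.imwrite("pics/crop1.png",np.hstack([a,b]))
a=t["frame"][100:200,310:410,::-1]; b=s["frame"][120:220,225:335,::-1]
a=cv2.resize(a,(400,400),interpolation=cv2.INTER_CUBIC); b=cv2.resize(b,(400,400),interpolation=cv2.INTER_CUBIC)
cv2.imwrite("pics/crop2.png",np.hstack([a,b]))
E
```

```text
(270, 199) ((461.666748046875, 219.44476318359375), (131.33599853515625, 130.51817321777344), 71.24029541015625) 0.08564590843180153
(218, 262) ((232.80307006835938, 394.5539855957031), (190.1305389404297, 186.6840362548828), 72.29081726074219) 0.14789378602831557
(410, 240) ((314.14300537109375, -287.146240234375), (190.1447296142578, 183.8075714111328), 87.41949462890625) 0.14863359499380502
```

View pics/crop1.png

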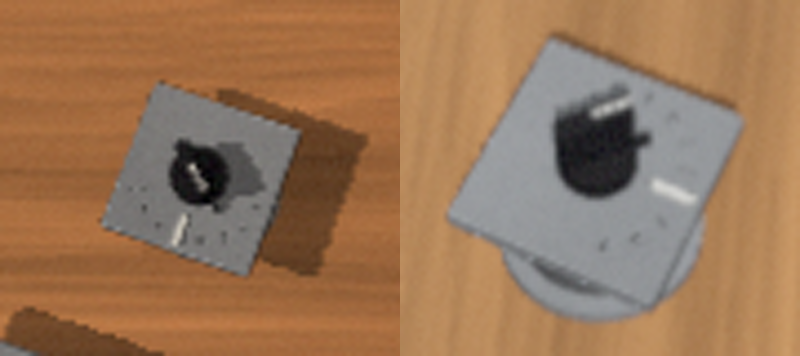

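View pics/crop2.png

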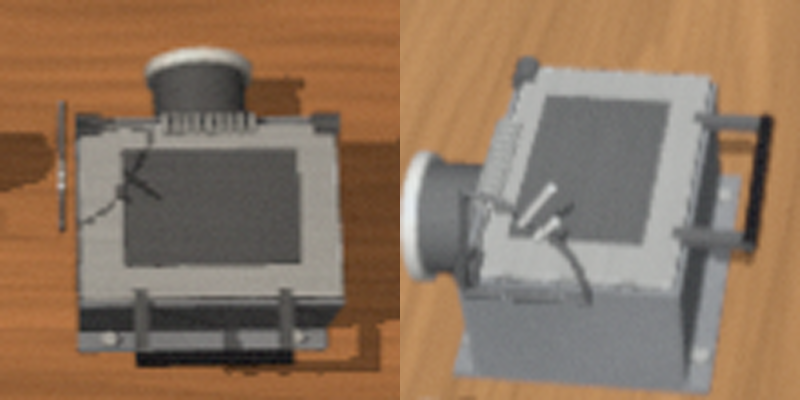

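The first crop confirms it: the plate at top (270,199) measures 130 mm, the others about 188 mm. The rib is at about (265,212), and the pointer nose at about (274,207). Crop 2 shows the trap, with the handle bar at about (364,189) in the top view.

```bash
python3 - <<'E'
from h import *
t=load("top0"); s=load("side0")
c=np.array([.4617,.2194])
for n,d,box in (("top",t,(245,180,295,222)),("side",s,(285,245,352,297))):
    g=cv2.cvtColor(d["frame"],cv2.COLOR_RGB2HSV); m=((g[...,2]>160)&(g[...,1]<50)).astype(np.uint8)
    k=np.zeros_like(m);k[box[1]:box[3],box[0]:box[2]]=1; m&=k
    N,L,st,ce=cv2.connectedComponentsWithStats(m,connectivity=8)
    for i in range(1,N):
        if st[i,4]<3: continue
        ys,xs=np.where(L==i)
        for z in (.066,.108):
            P=onz(d,np.c_[xs,ys],z)[:,:2]; q=P.mean(0)-c
            _,_,vt=np.linalg.svd(P-P.mean(0)); 
            print(n,ce[i].round(1),st[i,4],z,P.mean(0).round(4),"r",np.linalg.norm(q).round(4),"az",np.degrees(np.arctan2(q[1],q[0])).round(1),"ax",np.degrees(np.arctan2(vt[0,1],vt[0,0])).round(1))
    # black blob
    dark=(g[...,2]<45).astype(np.uint8)&k
    ys,xs=np.where(dark); print(n,"dark",len(xs))
# bar top points from depth
for d in (t,s):
    C=cloud(d); m=(np.hypot(C[...,0]-c[0],C[...,1]-c[1])<.04)&(C[...,2]>.098)&(C[...,2]<.115)
    P=C[m][:,:2]; print(len(P),P.mean(0),cv2.minAreaRect((P*1000).astype(np.float32)))
    C0=C
    m=(C[...,2]>.069)&(C[...,2]<.082)&(np.hypot(C[...,0]-c[0],C[...,1]-c[1])<.045)
    P=C[m][:,:2]; q=P-c; r=np.hypot(*q.T); i=np.argsort(-r)[:6]; print("disc far",np.c_[r[i]*1000,np.degrees(np.arctan2(q[i,1],q[i,0]))].round(0).tolist())
# trap handle
for n,d,box in (("top",t,(335,170,395,200)),("side",s,(300,140,335,190))):
    C=cloud(d); sub=C[box[1]:box[3],box[0]:box[2]]; f=d["frame"][box[1]:box[3],box[0]:box[2]].max(-1)
    m=(sub[...,2]>.098)&(sub[...,2]<.13)&(f<45)
    P=sub[m]; print(n,"handle",len(P),P.mean(0),cv2.minAreaRect((P[:,:2]*1000).astype(np.float32)))
C=cloud(t); sub=C[100:200,310:410]; m=(sub[...,2]>.104)&(sub[...,2]<.122)
mm=cv2.morphologyEx(m.astype(np.uint8),cv2.MORPH_OPEN,np.ones((9,9)))
P=sub[mm>0]; print("lid",cv2.minAreaRect((P[:,:2]*1000).astype(np.float32)),np.median(P[:,2]))
E
```

```text
top [265. 211.] 11 0.066 [0.4185 0.2354] r 0.0461 az 159.7 ax 163.9
top [265. 211.] 11 0.108 [0.4119 0.229 ] r 0.0508 az 169.1 ax 163.9
top dark 121
side [303.3 256.3] 3 0.066 [0.5084 0.1893] r 0.0556 az -32.8 ax 64.7
side [303.3 256.3] 3 0.108 [0.5014 0.2188] r 0.0397 az -0.9 ax 64.7
side [321.3 257.3] 3 0.066 [0.4611 0.1871] r 0.0323 az -91.0 ax 63.2
side [321.3 257.3] 3 0.108 [0.4562 0.2168] r 0.0061 az -154.2 ax 63.2
side [324.3 256.3] 3 0.066 [0.4537 0.1831] r 0.0372 az -102.4 ax 63.1
side [324.3 256.3] 3 0.108 [0.4492 0.2129] r 0.0141 az -152.6 ax 63.1
side [300.7 264.7] 51 0.066 [0.511  0.2162] r 0.0494 az -3.7 ax 40.3
side [300.7 264.7] 51 0.108 [0.5039 0.2445] r 0.0491 az 30.8 ax 40.3
side [292.8 272. ] 4 0.066 [0.5276 0.2407] r 0.0693 az 17.9 ax 101.0
side [292.8 272. ] 4 0.108 [0.5197 0.2679] r 0.0756 az 39.9 ax 101.0
side [335.7 275. ] 40 0.066 [0.4179 0.2371] r 0.0472 az 158.0 ax 158.9
side [335.7 275. ] 40 0.108 [0.415  0.2645] r 0.0649 az 136.0 ax 158.9
side dark 221
48 [0.46357027 0.22038195] ((463.7703552246094, 220.8128204345703), (46.76664733886719, 12.73127269744873), 29.598695755004883)
disc far [[30.0, -146.0], [29.0, -176.0], [27.0, 132.0], [26.0, 73.0], [24.0, 56.0], [24.0, -41.0]]
120 [0.46260146 0.22473587] ((462.1263427734375, 223.02206420898438), (46.540870666503906, 15.777033805847168), 31.409969329833984)
disc far [[44.0, 155.0], [42.0, 159.0], [31.0, -156.0], [31.0, -158.0], [30.0, -148.0], [29.0, -153.0]]
top handle 114 [ 0.4931805  -0.11663938  0.11654906] ((493.6560974121094, -117.07978057861328), (9.960179328918457, 135.61817932128906), 0.2108239233493805)
side handle 52 [ 0.49400927 -0.11084654  0.11883976] ((493.626708984375, -114.36486053466797), (6.412620544433594, 127.81781005859375), 1.8622249364852905)
lid ((630.4814453125, -115.69688415527344), (166.92388916015625, 233.88327026367188), 0.48990973830223083) 0.11472667509350365
```

Measured values:
- Knob axis about (0.462, 0.220).
- Bar 46.8×12.7 mm, pointing at azimuth −150.4°.
- Rib at azimuth about 160.5°, r ≈ 47 mm, which matches the stated 48.
- Clockwise turn needed: about 49°, or 0.85 rad. This puts the knob near 0.55, inside 0–0.6.
- Handle about (0.494, −0.116).

Next I'll work out the approach in tool axes.

```bash
cat >> h.py <<'E'
def st(env,target=None,az=None):
    s=env.sense(); Rm=R.from_rotvec(s["ee_rot"]).as_matrix()
    a=np.degrees(np.arctan2(Rm[1,0],Rm[0,0]))
    print("t",round(float(s["t"]),2),"p",np.round(s["eef_pos"],4),"x-az",a.round(2),"zdir",Rm[:,2].round(3),"w",round(float(s["grip_width"]),4),"F",np.round(s["wrist_force"],2),"T",np.round(s["wrist_torque"],3))
    print("q",np.round(s["qpos"],3))
    if target is not None: print("delta tool",(Rm.T@(np.array(target)-s["eef_pos"])).round(4))
    if az is not None:
        # positive spin about down axis = azimuth decreases
        e=(a-az+90)%180-90; print("spin needed rad",np.radians(e).round(4))
E
python3 - <<'E'
from h import *
from station import env
st(env,[.462,.220,.227],-60.4)
E
```

```text
t 0.1 p [ 0.2625 -0.5667  0.226 ] x-az -65.15 zdir [-0.001  0.001 -1.   ] w 0.0918 F [ 0.33 -1.08  0.37] T [ 0.008 -0.004 -0.016]
q [ 1.034  0.435  0.025  1.574 -0.012  1.134 -0.075]
delta tool [-6.300e-01 -5.117e-01 -2.000e-04]
spin needed rad -0.0829
```

```bash
python3 -m pendant '-0.039 -0.032 0 0 1;-0.039 -0.032 0 0 1;-0.039 -0.032 0 0 1;-0.039 -0.032 0 0 1;-0.039 -0.032 0 0 1;-0.039 -0.032 0 0 1;-0.039 -0.032 0 0 1;-0.039 -0.032 0 0 1' && python3 -c "
from h import *
from station import env
st(env,[.462,.220,.227],-60.4)"
```

```text
t: 1.1
eef_pos: [0.3639, -0.1748, 0.2267]
ee_rot: [2.647, -1.691, 0.0]
wrist_force: [1.6, 1.4, 0.6]
grip_width: 0.0914
t 1.1 p [ 0.3639 -0.1748  0.2267] x-az -65.15 zdir [ 0. -0. -1.] w 0.0914 F [1.61 1.38 0.64] T [-0.04  -0.109 -0.019]
q [ 0.526  0.087 -0.225  2.055  0.023  1.002 -0.848]
delta tool [-0.317  -0.2549 -0.0004]
spin needed rad -0.083
```

```bash
python3 -m pendant '-0.04 -0.032 0 0 1;-0.04 -0.032 0 0 1;-0.04 -0.032 0 0 1;-0.04 -0.032 0 0 0.6;-0.04 -0.032 0 0 0.6;-0.04 -0.032 0 0 0.6;-0.04 -0.032 0 0 0.6;-0.037 -0.031 0 -0.083 0.6' && python3 -c "
from h import *
from station import env
st(env,[.462,.220,.08],-60.4)"
```

```text
t: 2.1
eef_pos: [0.4621, 0.22, 0.2265]
ee_rot: [2.716, -1.578, -0.0]
wrist_force: [1.0, 0.2, 1.1]
grip_width: 0.0555
t 2.1 p [0.4621 0.22   0.2265] x-az -60.31 zdir [-0. -0. -1.] w 0.0555 F [1.   0.2  1.13] T [-0.021 -0.051  0.044]
q [-0.111  0.308 -0.553  1.81   0.182  1.074 -1.783]
delta tool [-1.000e-04 -0.000e+00  1.465e-01]
spin needed rad 0.0017
```

```bash
python3 -m pendant '0 0 0.045 0 0.6;0 0 0.045 0 0.6;0 0 0.035 0 0.6;0 0 0.02 0 0.6;0 0 0 0 0.6' 12 && python3 - <<'E'
from h import *
from station import env
st(env,[.462,.220,.08],-60.4)
d=env.get_image("side");cv2.imwrite("pics/s1.png",cv2.resize(d["frame"][180:330,230:430,::-1],(800,600),interpolation=cv2.INTER_CUBIC))
E
```

```text
t: 2.72
eef_pos: [0.4608, 0.2177, 0.0803]
ee_rot: [2.713, -1.578, -0.003]
wrist_force: [-0.7, 0.7, 0.7]
grip_width: 0.0553
t 2.73 p [0.4608 0.2177 0.0803] x-az -60.38 zdir [-0.003 -0.002 -1.   ] w 0.0553 F [-0.72  0.66  0.73] T [-0.027  0.006  0.011]
q [-0.178  0.483 -0.489  1.981  0.322  0.758 -1.911]
delta tool [-0.0015 -0.0022  0.0003]
spin needed rad 0.0003
```

View pics/s1.png

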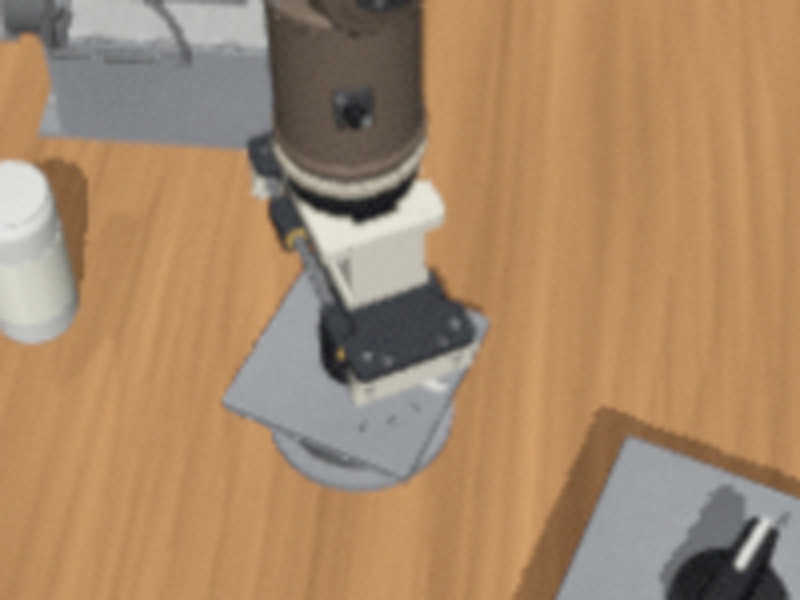

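The fingers straddle the knob bar, at about (400,340) in the crop, and clear the plate. Closing.

```bash
python3 -m pendant '-0.0015 -0.002 0 0 0.3;0 0 0 0 0;0 0 0 0 0;0 0 0 0 0' 12 && python3 - <<'E'
from h import *
from station import env
st(env,[.462,.220,.08],-60.4)
E
```

```text
t: 3.28
eef_pos: [0.4631, 0.2206, 0.082]
ee_rot: [-2.715, 1.58, -0.001]
wrist_force: [0.3, 0.7, 0.2]
grip_width: 0.0198
t 3.27 p [0.4631 0.2206 0.082 ] x-az -60.4 zdir [ 0.  0. -1.] w 0.0198 F [0.28 0.67 0.24] T [-0.002  0.028 -0.043]
q [-0.181  0.483 -0.49   1.975  0.323  0.76  -1.914]
delta tool [-0.      0.0013  0.002 ]
spin needed rad -0.0
```

```bash
python3 -m pendant '0 0 0 0 0;0 0 0 0 0;0 0 0 0 0' 20 && python3 - <<'E'
from h import *
from station import env
st(env,[.462,.220,.08],-60.4)
E
```

```text
t: 3.65
eef_pos: [0.4627, 0.2213, 0.0819]
ee_rot: [-2.715, 1.579, 0.001]
wrist_force: [-4.5, 3.8, 3.7]
grip_width: 0.0128
t 3.65 p [0.4627 0.2213 0.0819] x-az -60.36 zdir [-0.     0.001 -1.   ] w 0.0128 F [-4.53  3.77  3.72] T [ 0.711  0.693 -0.08 ]
q [-0.182  0.483 -0.49   1.975  0.322  0.759 -1.914]
delta tool [0.0008 0.0013 0.0019]
spin needed rad 0.0006
```

Gripped at 12.8 mm. Now turning clockwise (+spin) by 0.85.

```bash
python3 -m pendant '0 0 0 0.12 0;0 0 0 0.12 0;0 0 0 0.12 0;0 0 0 0.12 0;0 0 0 0.12 0;0 0 0 0.13 0;0 0 0 0.12 0;0 0 0 0 0' && python3 - <<'E'
from h import *
from station import env
st(env,[.462,.220,.08],-60.4)
E
```

```text
t: 4.65
eef_pos: [0.4627, 0.2217, 0.0819]
ee_rot: [-1.823, 2.558, 0.001]
wrist_force: [-3.0, 4.6, 2.6]
grip_width: 0.0128
t 4.65 p [0.4627 0.2217 0.0819] x-az -109.06 zdir [ 0.     0.001 -1.   ] w 0.0128 F [-2.98  4.55  2.64] T [ 1.099  0.753 -0.058]
q [-0.346  0.45  -0.27   1.989  0.175  0.725 -2.625]
delta tool [0.0018 0.0001 0.0019]
spin needed rad -0.8494
```

```bash
python3 -m pendant '0 0 0 0 0.4;0 0 0 0 0.5;0 0 -0.02 0 0.5;0 0 -0.04 0 0.5;0 0 -0.06 0 0.5;0.03 -0.05 -0.03 0 0.5;0.04 -0.05 0 0 0.5;0.04 -0.05 0 0 0.5' && python3 - <<'E'
from h import *
from station import env
st(env,[.494,-.116,.227],0)
for n in("side","top"):
    d=env.get_image(n);np.savez(f"pics/{n}1.npz",**d)
t=load("top1");s=load("side1")
a=t["frame"][160:240,225:315,::-1]; b=s["frame"][235:310,275:365,::-1]
cv2.imwrite("pics/crop3.png",np.hstack([cv2.resize(i,(400,356),interpolation=cv2.INTER_CUBIC) for i in(a,b)]))
E
```

```text
t: 5.65
eef_pos: [0.5666, 0.0701, 0.2309]
ee_rot: [-1.822, 2.558, -0.002]
wrist_force: [1.1, 1.7, -0.3]
grip_width: 0.0457
t 5.65 p [0.5666 0.0701 0.2309] x-az -109.07 zdir [ 0.001 -0.    -1.   ] w 0.0457 F [ 1.06  1.67 -0.35] T [ 0.062 -0.035  0.075]
q [-0.057  0.356 -0.216  1.689  0.085  1.104 -2.201]
delta tool [0.1996 0.0078 0.0039]
spin needed rad 1.238
```

View pics/crop3.png

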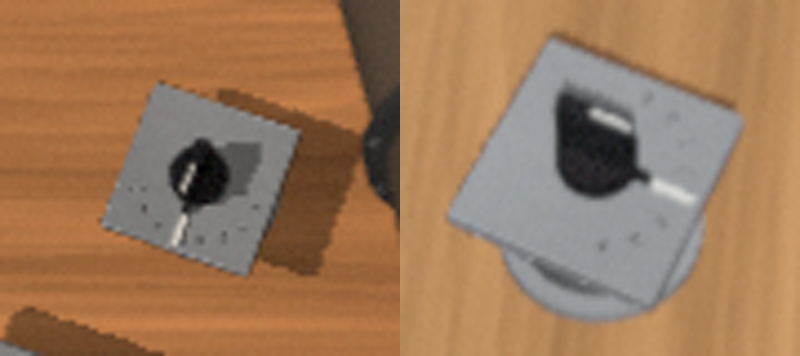

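In crop3 the nose points straight at the index rib: nose (187,207) and rib (180,230) in the left half, the same in the right half. Next I'll check the knob angle and the quadrant's location before moving over to the handle.

```bash
python3 - <<'E'
from h import *
for n in("top1","side1"):
    d=load(n);C=cloud(d); c=[.4625,.2205]
    m=(np.hypot(C[...,0]-c[0],C[...,1]-c[1])<.04)&(C[...,2]>.098)&(C[...,2]<.115)
    P=C[m][:,:2]; print(len(P),cv2.minAreaRect((P*1000).astype(np.float32)))
C=cloud(load("side0")); m=(C[...,2]>.13)&(C[...,2]<.4)&(C[...,0]>.45)&(C[...,0]<.85)&(C[...,1]<.1)&(C[...,1]>-.25)
P=C[m]; print(len(P),P.min(0),P.max(0))
C=cloud(load("top0")); m=(C[...,2]>.13)&(C[...,2]<.4)&(C[...,0]>.45)&(C[...,0]<.85)&(C[...,1]<.1)&(C[...,1]>-.25)
P=C[m]; print(len(P),P.min(0),P.max(0))
E
```

```text
51 ((463.76287841796875, 219.60833740234375), (13.662654876708984, 46.26407241821289), 71.45701599121094)
120 ((462.83599853515625, 222.4467010498047), (14.967718124389648, 44.92612838745117), 71.72069549560547)
160 [0.61162812 0.01792041 0.13023152] [0.70948104 0.02886192 0.22281883]
47 [0.61201062 0.01582325 0.13390067] [0.69524621 0.02053228 0.21772863]
```

```bash
python3 -m pendant '0 0.04 0 -0.1 0.55;0 0.04 0 -0.15 0.55;0 0 0 -0.17 0.55;0 0 0 -0.17 0.55;0 0 0 -0.17 0.55;0 0 0 -0.17 0.55;0 0 0 -0.17 0.55;0 0 0 -0.17 0.55' && python3 - <<'E'
from h import *
from station import env
st(env,[.494,-.116,.227],0)
E
```

```text
t: 6.75
eef_pos: [0.4885, 0.0941, 0.2301]
ee_rot: [2.987, -0.971, -0.0]
wrist_force: [0.1, 0.5, 0.8]
grip_width: 0.0507
t 6.75 p [0.4885 0.0941 0.2301] x-az -36.03 zdir [-0.    -0.001 -1.   ] w 0.0507 F [0.08 0.46 0.82] T [-0.013 -0.043  0.077]
q [ 0.083  0.267 -0.468  1.841  0.137  1.065 -1.067]
delta tool [0.128  0.1667 0.0033]
spin needed rad -0.6288
```

```bash
python3 -m pendant '0 0 0 -0.17 0.55;0 0 0 -0.17 0.55;0 0 0 -0.17 0.55;0 0 0 -0.119 0.55;0.001 0.05 0 0 0.55;0.001 0.05 0 0 0.55;0.001 0.05 0 0 0.55;0.001 0.05 0 0 0.55' && python3 - <<'E'
from h import *
from station import env
st(env,[.494,-.1165,.095],0)
E
```

```text
t: 7.75
eef_pos: [0.4912, -0.1074, 0.2302]
ee_rot: [3.141, -0.008, -0.0]
wrist_force: [0.9, -0.6, -0.0]
grip_width: 0.0504
t 7.75 p [ 0.4912 -0.1074  0.2302] x-az -0.3 zdir [-0.    -0.001 -1.   ] w 0.0504 F [ 0.89 -0.65 -0.01] T [ 0.051 -0.137  0.012]
q [ 0.5    0.278 -0.485  1.829  0.147  1.07  -0.046]
delta tool [0.0028 0.009  0.1353]
spin needed rad -0.0053
```

```bash
python3 -m pendant '0.003 0.009 0.03 0 0.55;0 0 0.04 0 0.55;0 0 0.035 0 0.55;0 0 0.02 0 0.55;0 0 0.0105 0 0.55;0 0 0 0 0.55' 12 && python3 - <<'E'
from h import *
from station import env
st(env,[.494,-.1165,.0935],0)
d=env.get_image("side");cv2.imwrite("pics/s2.png",cv2.resize(d["frame"][80:230,220:420,::-1],(800,600),interpolation=cv2.INTER_CUBIC))
E
```

```text
t: 8.5
eef_pos: [0.4943, -0.1145, 0.0945]
ee_rot: [3.142, -0.008, -0.001]
wrist_force: [-0.4, 0.2, 1.6]
grip_width: 0.0505
t 8.5 p [ 0.4943 -0.1145  0.0945] x-az -0.29 zdir [-0.001 -0.    -1.   ] w 0.0505 F [-0.4   0.18  1.64] T [ 0.023 -0.079 -0.03 ]
q [ 0.454  0.447 -0.436  1.98   0.265  0.771 -0.141]
delta tool [-0.0003  0.002   0.001 ]
spin needed rad -0.0051
```

View pics/s2.png

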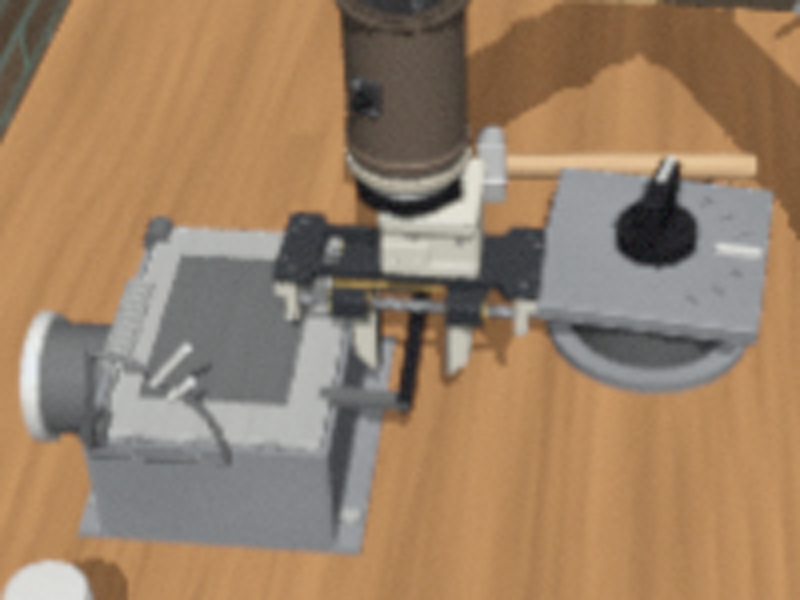

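The fingers, at about (365,340) and (458,345), straddle the black bar at about (410,345). Closing.

```bash
python3 -m pendant '0 0.001 0.001 0 0;0 0 0 0 0;0 0 0 0 0;0 0 0 0 0;0 0 0 0 0;0 0 0 0 0' 20 && python3 - <<'E'
from h import *
from station import env
st(env,[.494,-.1165,.0935],0)
E
```

```text
t: 9.3
eef_pos: [0.4946, -0.1154, 0.0939]
ee_rot: [3.141, -0.008, -0.0]
wrist_force: [-0.4, 0.0, 0.7]
grip_width: 0.0131
t 9.3 p [ 0.4946 -0.1154  0.0939] x-az -0.28 zdir [-0. -0. -1.] w 0.0131 F [-0.43  0.    0.75] T [-0.09   0.051  0.149]
q [ 0.455  0.448 -0.435  1.98   0.266  0.769 -0.14 ]
delta tool [-0.0006  0.0011  0.0004]
spin needed rad -0.0049
```

```bash
python3 -m pendant '0.0005 0 -0.0154 0 0;0.0016 0 -0.0153 0 0;0.0027 0 -0.0152 0 0;0.0037 0 -0.0149 0 0;0.0048 0 -0.0146 0 0;0.0058 0 -0.0143 0 0;0.0068 0 -0.0138 0 0;0.0077 0 -0.0133 0 0' && python3 - <<'E'
from h import *
from station import env
st(env)
p=env.sense()["eef_pos"]; print("theta",np.arctan2(p[2]+.0188-.112,.7146-p[0]),"r",np.hypot(p[2]+.0188-.112,.7146-p[0]))
d=env.get_image("side");cv2.imwrite("pics/s3.png",cv2.resize(d["frame"][80:230,220:420,::-1],(800,600),interpolation=cv2.INTER_CUBIC))
E
```

```text
t: 10.3
eef_pos: [0.5261, -0.1147, 0.2111]
ee_rot: [-3.141, 0.007, 0.008]
wrist_force: [-9.0, 4.0, 3.4]
grip_width: 0.0133
t 10.3 p [ 0.5261 -0.1147  0.2111] x-az -0.26 zdir [-0.005  0.001 -1.   ] w 0.0133 F [-9.02  3.98  3.41] T [0.687 2.004 0.081]
q [ 0.474  0.357 -0.471  1.771  0.182  1.061 -0.066]
theta 0.5590929190583378 r 0.22231289607976762
```

View pics/s3.png

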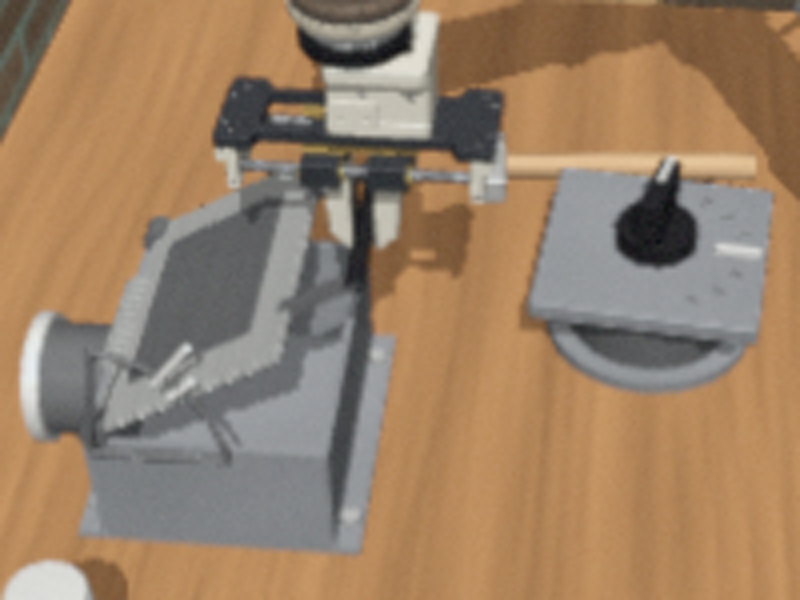

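The hatch is rising with the bar in the fingers (bar at (365,230), fingers on both sides). Continuing.

```bash
cat >> h.py <<'E'
def th(env):
    st(env); p=env.sense()["eef_pos"]; print("theta",np.arctan2(p[2]+.0188-.112,.7146-p[0]),"r",np.hypot(p[2]+.0188-.112,.7146-p[0]))
def lid(d):
    # hatch angle from depth: plane fit on hatch region
    C=cloud(d); m=(C[...,1]>-.23)&(C[...,1]<-.002)&(C[...,0]>.5)&(C[...,0]<.71)
    x=.7146-C[...,0]; z=C[...,2]-.112; r=np.hypot(x,z); a=np.arctan2(z,x)
    m&=(r>.03)&(r<.16)&(z>.005)&(a<1.5)
    a=a-np.arcsin(np.clip(.003/r,0,.9)); print("lid angle pct",np.percentile(a[m],[10,25,50,75,90]).round(3),m.sum())
E
python3 -m pendant '0.0086 0 -0.0128 0 0;0.0095 0 -0.0121 0 0;0.0103 0 -0.0114 0 0;0.0111 0 -0.0107 0 0;0.0118 0 -0.0099 0 0' && python3 - <<'E'
from h import *
from station import env
th(env)
lid(env.get_image("side"));lid(env.get_image("top"))
E
```

```text
t: 10.98
eef_pos: [0.578, -0.1141, 0.2698]
ee_rot: [-3.141, 0.006, 0.005]
wrist_force: [-10.4, 6.3, 12.0]
grip_width: 0.013
t 10.97 p [ 0.578  -0.1141  0.2698] x-az -0.21 zdir [-0.003  0.001 -1.   ] w 0.013 F [-10.42   6.28  12.03] T [1.177 2.24  0.195]
q [ 0.435  0.391 -0.466  1.568  0.182  1.229 -0.065]
theta 0.9125429046316027 r 0.2232482389888022
lid angle pct [0.884 0.901 0.923 0.941 0.963] 772
lid angle pct [0.878 0.894 0.91  0.927 0.943] 323
```

The tool-based θ of 0.91 agrees with the lid plane (0.91–0.92). Going to about 1.05 with a small inward radial correction, then pausing there.

```bash
python3 -m pendant '0.013 0 -0.0083 0 0;0.0136 0 -0.0073 0 0;0 0 0 0 0;0 0 0 0 0;0 0 0 0 0' && python3 - <<'E'
from h import *
from station import env
th(env)
lid(env.get_image("side"));lid(env.get_image("top"))
E
```

```text
t: 11.7
eef_pos: [0.6065, -0.114, 0.2871]
ee_rot: [-3.141, 0.006, -0.005]
wrist_force: [-11.1, 5.4, 20.7]
grip_width: 0.0131
t 11.7 p [ 0.6065 -0.114   0.2871] x-az -0.2 zdir [ 0.003  0.001 -1.   ] w 0.0131 F [-11.08   5.4   20.67] T [1.036 2.241 0.096]
q [ 0.412  0.424 -0.46   1.476  0.19   1.284 -0.07 ]
theta 1.0620517758414711 r 0.22202213173238758
lid angle pct [1.04  1.056 1.078 1.095 1.12 ] 382
lid angle pct [1.027 1.037 1.06  1.073 1.082] 185
```

Held at about 1.06 for over 0.3 s. Easing back to about 0.72.

```bash
python3 -m pendant '-0.0094 0 0.0066 0 0;-0.0088 0 0.0066 0 0;-0.0086 0 0.0067 0 0;-0.0085 0 0.0070 0 0;-0.0082 0 0.0074 0 0;-0.0078 0 0.0078 0 0;-0.0059 0 0.0065 0 0;0 0 0 0 0' && python3 - <<'E'
from h import *
from station import env
th(env)
lid(env.get_image("side"));lid(env.get_image("top"))
E
```

```text
t: 12.8
eef_pos: [0.5466, -0.1155, 0.2351]
ee_rot: [3.141, -0.008, -0.006]
wrist_force: [-12.7, 1.4, 9.8]
grip_width: 0.0133
t 12.8 p [ 0.5466 -0.1155  0.2351] x-az -0.29 zdir [-0.004 -0.    -1.   ] w 0.0133 F [-12.74   1.36   9.75] T [0.274 2.484 0.137]
q [ 0.461  0.367 -0.469  1.692  0.181  1.129 -0.065]
theta 0.7015280291734846 r 0.21987468451453634
lid angle pct [0.691 0.704 0.725 0.743 0.765] 1167
lid angle pct [0.663 0.682 0.698 0.72  0.736] 529
```

```bash
python3 -m pendant '0.0025 0 -0.003 0 0;0 0 0 0 0;0 0 0 0 0;0 0 0 0 0;0 0 0 0 0;0 0 0 0 0' && python3 - <<'E'
from h import *
from station import env
th(env)
s=env.get_image("side");t=env.get_image("top");lid(s);lid(t)
np.savez("pics/side9.npz",**s)
th(env)
C=cloud(s);c=[.4625,.2205]
m=(np.hypot(C[...,0]-c[0],C[...,1]-c[1])<.04)&(C[...,2]>.098)&(C[...,2]<.115)
print("knob",cv2.minAreaRect((C[m][:,:2]*1000).astype(np.float32)))
cv2.imwrite("pics/s9.png",s["frame"][:,:,::-1])
E
```

```text
t: 13.65
eef_pos: [0.5496, -0.1154, 0.2386]
ee_rot: [3.141, -0.008, -0.005]
wrist_force: [-12.4, 1.3, 10.2]
grip_width: 0.0133
t 13.65 p [ 0.5496 -0.1154  0.2386] x-az -0.29 zdir [-0.003 -0.    -1.   ] w 0.0133 F [-12.38   1.34  10.25] T [0.32  2.496 0.139]
q [ 0.459  0.369 -0.469  1.681  0.181  1.139 -0.065]
theta 0.7222064213321066 r 0.21989296822229548
lid angle pct [0.711 0.726 0.745 0.763 0.788] 1143
lid angle pct [0.683 0.699 0.718 0.738 0.757] 514
t 13.75 p [ 0.5496 -0.1155  0.2386] x-az -0.29 zdir [-0.003 -0.    -1.   ] w 0.0132 F [-13.02   1.5    9.47] T [0.247 2.548 0.098]
q [ 0.459  0.369 -0.469  1.681  0.181  1.139 -0.065]
theta 0.7222078780097345 r 0.21988068239413028
knob ((462.8403625488281, 221.8021697998047), (15.293388366699219, 46.45402526855469), 69.41291046142578)
```

View pics/s9.png

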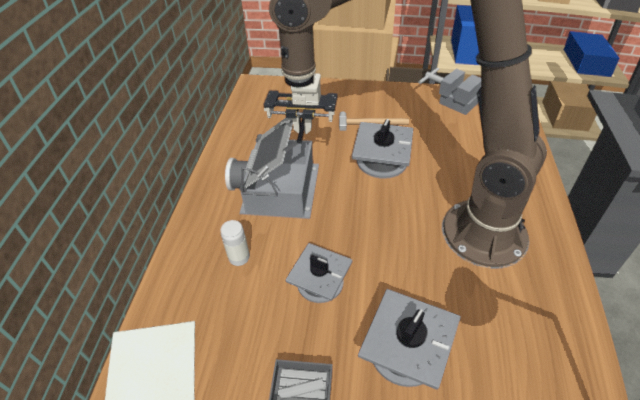

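The picture shows the hatch held open at (270,150). The damper pointer at (320,268) is on its rib. The can (235,243), hammer (375,121) and tray (302,380) are where they were. Handing in.

```bash
python3 -c "
from station import env
env.sign_off()"
```

```text
the job is handed in; nothing more can be done
```

I turned the smallest damper's knob about 0.85 rad clockwise onto its index rib with the hatch still shut. I then took the hatch by its handle, raised it to about 1.06 rad and paused there for over 0.3 s. Finally I eased it back and handed in at about 13.8 s while holding it still; no verdict was reported.

**Last checks:**
- **Hatch:** about 0.72 rad from the tool pose and the top camera, about 0.745 from the side camera (wanted 0.60 to 0.83). The pose did not change over the last 0.1 s before handing in, and the grip on the bar was firm (13.2 mm opening).
- **Knob:** two views right after turning put the bar at 161.5° against a rib at about 161°. The last side-view fit read 159.4°, a difference of about 2° (0.04 rad), which I take as measurement noise and is within the ±0.12 rad allowed.
- **Bystanders:** the can, hammer and tray looked unmoved in the final picture; I did not measure their positions.
- **Forces:** about 16 N at the wrist in the final hold and about 24 N at the peak I read, mostly from pulling slightly along the hatch's radius. Both are well under the 120 N limit.

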